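Refit the selector knob on the spot welder's control box

TASK

Take the red pointer knob out of the parts tray and refit it on the selector shaft of the spot welder's control box: rest it on the brass tang with its pointer towards the far side of the box, press lightly and turn it slowly until it drops fully home, never pressing or wrenching it against the shaft with more than 30 N. Then turn the fitted knob clockwise, with the shaft, until its white pointer stands at the green mark, and let go. Leave the other things on the bench where they are.

Things in the scene. Friction and masses are not known exactly. Their poses are not given: they have to be found in the camera images.
- knob: Loose red plastic knob, 50 g: block 46 mm long (its x), 22 wide (y), 38 high, upright in the tray. Origin: centre of its underside, z up. A white line on top runs from the middle to the +x end and down it: the pointer is +x. Underside: centred blind slot 20 mm along x, 9.4 mm along y, 15 mm deep. Grip it across its 22 mm width.
- pointer (a point): Point just ahead of the knob's pointer end: 25 mm along the knob's x from its axis, 6 mm above its underside; axes as the knob's.
- console: Blue control box 200 x 240 x 80 mm (x, y, z), fixed, grey panel up; origin: centre of its underside; +x to its far side, away from the robot, z up. The selector shaft stands up through a black dial disc 104 mm across with white ticks, nearer the box's -y side. A meter and a low round knob on the panel's +y half stand up to 18 mm over it.
- shaft_seat (a point): On the shaft's axis, at the top of its steel collar (28 mm across, 6 mm high over the panel, 86 mm over the bench): the centre of the fitted knob's underside rests here. Axes as the box's. The shaft turns stiffly (about 0.15 N m) and stays where left, also under light pushing from above; end stops 0.05 rad clockwise beyond the green mark and 0.85 rad counter-clockwise of the box's x.
- tang_top (a point): On the shaft's axis, at the top of the brass tang on the collar: 18 mm long, 8 mm wide, 12 mm high, top edges bevelled 0.5 mm; it fits the knob's slot, with about 0.08 rad of play. The tang's long side starts anywhere within 0.6 rad either way of the box's x; its angle is not measured. Axes as the box's, not the tang's.
- mark (a point): Where the point 'pointer' comes when the fitted knob points at the green mark: 25 mm from the shaft's axis, at the seat's height, 1.2 rad (69 degrees) clockwise from above from the box's x. The green bar on the dial lies in this direction, 30 to 50 mm from the axis.
- tray: Fixed shallow steel tray 110 x 280 x 12 mm (x, y, z), wall and floor 3 mm; origin: centre of its underside. Three things stand in it in a row along its y, 88 mm apart, in any order: the red knob, a brass ring and a grey knob.
- drive_roll: Bystander: brass ring, 34 mm across, 14 mm high, in the tray; origin at its underside.
- grey_knob: Bystander: round grey knob, 36 mm across, 26 mm high, in the tray; origin at its underside.
- screwdriver: Bystander: screwdriver lying on the left.
- wrench: Bystander: steel wrench lying beyond the box.
- spray_can: Bystander: spray can, 66 mm across, 190 mm high, beyond the tray.
- tape_roll: Bystander: yellow roll of tape, 100 mm across, 25 mm high, on the left.
- mug: Bystander: blue mug, 80 mm across, 90 mm high, on the left.
Mind the look-alikes: they are no part of the job. Of the things that look like the knob, take the one that is farthest to the robot's right at the start.

How it is judged:
By the outcome, as a careful person would: the job done as asked, in the order asked, and still so for the second after the job is handed in, with the robot touching nothing.
It also fails if it takes over 72 s, if anything falls off the work surface, if the arm or the gripper's body presses on something with over 40 N, if the wrist force passes 120 N, or if a joint passes its speed limit or range.

ROBOT

A 7-joint arm with a two-finger parallel gripper is mounted at the origin on the work surface. World frame = base frame: x ahead of the robot, y to its left, z up, the work surface at z = 0. Lengths are in m, angles in rad, forces in N, time in s.
With the tool pointing down it reaches from about 0.4 to 0.9 m from the base axis. Payload 5.5 kg.
Tool frame: the origin (TCP) lies midway between the tips of the shut fingers; the grasp point (between the pads) lies 19 mm behind it (manip.grip_depth is the distance from the TCP to the grasp point, in m); z points along the fingers, x is the direction in which the jaws open and shut, and the axes are right-handed (so a half turn about z gives the same grasp; the last joint's range is limited). The gripper opens to 92 mm and grips with 3 to 60 N. Pads are 19 mm wide; open, the fingers measure 130 mm over their backs; the gripper's body (75 mm by 190 mm) begins 47 mm behind the grasp point.
Start: joints at [-1.037, 0.501, -0.427, 1.55, 0.221, 1.138, -0.21], TCP at [0.174, 0.626, 0.227] pointing down, gripper open.
Joint ranges: [-2.88, 2.88], [-0.31, 2.03], [-1.54, 1.56], [0.2, 2.42], [-1.41, 4.55], [0.19, 2.02], [-2.57, 2.57]. Speed limits (rad/s): [2.57, 2.57, 3.14, 3.14, 3.14, 3.14, 3.14].

INTERFACE

Orientations are given as a unit quaternion [x, y, z, w].
In Python, from bench import manip, effector, viewer gives the robot as it stands. Calls block until the motion is done:
- manip.move_pose(position, orientation): joint-space move of the TCP to a pose.
- manip.servo_line(position, ori=None, vel=0.15): straight line of the TCP; ori=None keeps the orientation; vel is the mean speed in m/s.
- manip.movej(angles): joint-space move.
- effector.open_jaws() and effector.close(f_grip=None): open the fingers fully, or close them until they stop; f_grip is the grip in N (None keeps the last).
- manip.sleep(seconds).
- manip.solve_ik(position, orientation): joint angles nearest the present ones, or None.
- viewer.get_image(name): name is "scene" or "top" or "wrist"; returns the picture (400x640x3 uint8, red, green, blue); there is no depth.
- viewer.get_calibration(name): a dict with "vfov" (degrees; the focal length in pixels is half the picture's height over the tangent of half this angle, whatever the lens; pixels are square), "cx", "cy" (the principal point, pixels), "eye" and "attitude" of the camera in the world. Camera axes: x right, y down, z forward; pixel columns grow to the right and rows downward; lengths in m; the calibration is good to about 2 mm. The wrist camera is an equidistant fisheye: a pixel r from the principal point sees the ray r / f radians off the axis. A picture is of the moment at which its call begins: read the wrist's pose just before it. get_calibration takes no time and is no camera call; for the wrist camera it gives the pose at the moment of the call.
A pose or a line that the arm cannot do raises manip.PlanningError and nothing moves.
- manip.hand_in(): hands the job in, once; it reports no verdict.
Readings, each from a call of its own:
- manip.current_clock(): time.
- manip.current_q(): joint angles.
- manip.current_joint_velocities(): joint speeds.
- manip.current_tau(): joint torques, N m.
- manip.current_tool_pos(): TCP position.
- manip.current_tcp_rot(): TCP orientation.
- manip.current_force(): force on the tool from outside, world axes, zero at the start.
- manip.current_wrist_torque(): the same for the moment, N m.
- manip.current_finger_gap(): finger opening in m.
Only numpy, scipy, OpenCV 4.12 (cv2) and the standard library are available. Lean on these libraries where they do the work, as an engineer would, in place of code of your own. Each camera call takes 0.05 s, during which the arm holds its last target. There are 200 camera calls.

## Working session

There is one attempt and no reset: what is moved stays moved. The work goes in short steps, each a Python script; the robot and the scene stay as the last script left them, time stands still between calls to the robot, and variables do not carry over. Pictures are saved under pics/ and viewed, about 8 in all and at most 12, crops included, and the job is handed in when it is done.

```bash
mkdir -p pics; python3 - <<'E'
from bench import manip, effector, viewer
import cv2, numpy as np
for n in ("top","scene"):
    im=viewer.get_image(n); cv2.imwrite(f"pics/{n}0.png",im[:,:,::-1]); print(n,viewer.get_calibration(n))
print(viewer.get_calibration("wrist")); print(manip.current_tcp_rot(),manip.current_tool_pos(),manip.current_clock(),manip.grip_depth)
a=cv2.imread("pics/top0.png");
E
ls
```

```text
top {'vfov': 53.30179536245642, 'cx': 324.1174756249647, 'cy': 202.8044733369555, 'eye': array([0.44176154, 0.09939032, 1.2073343 ]), 'attitude': array([-0.69669001,  0.71581871, -0.02846913,  0.03763141])}
scene {'vfov': 48.45772697004631, 'cx': 325.3383090444564, 'cy': 194.6885111531241, 'eye': array([ 1.09911935, -0.84283308,  0.92905335]), 'attitude': array([ 0.87145675,  0.22852993, -0.11174153, -0.41934595])}
{'vfov': 65.70646984690485, 'cx': 322.15910852139234, 'cy': 205.26824963254856, 'eye': array([0.10097395, 0.6454089 , 0.38523689]), 'attitude': array([0.78812768, 0.5989093 , 0.08522785, 0.11357211])}
[ 7.96075025e-01  6.05197295e-01 -7.31592453e-04  5.03771388e-04] [0.17375202 0.62567382 0.2257815 ] 0.1 0.0188
pics
```

View pics/top0.png

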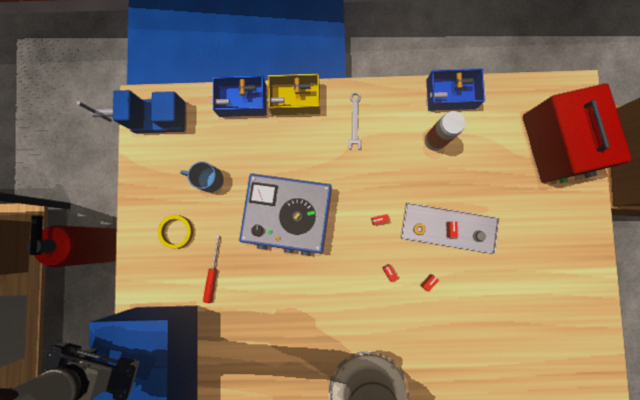

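View pics/scene0.png

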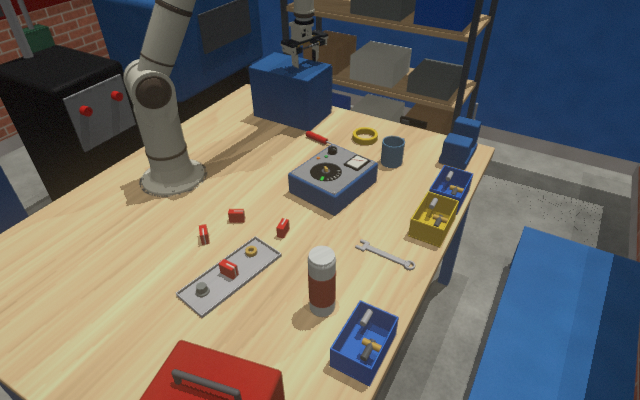

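The top view shows four red knobs: three loose ones and the one in the tray at (453,230), which is farthest right. The box is at about (287,214) with its shaft near (297,216).

```bash
cat > h.py <<'E'
import numpy as np, cv2
from scipy.spatial.transform import Rotation as R
def foc(c): return 200/np.tan(np.radians(c["vfov"])/2)
def cast(c,uv,z,fish=False):
    uv=np.atleast_2d(np.asarray(uv,float)); d=(uv-[c["cx"],c["cy"]])/foc(c)
    if fish:
        t=np.linalg.norm(d,axis=1,keepdims=True)+1e-12
        d=np.hstack([d/t*np.sin(t),np.cos(t)])
    else: d=np.hstack([d,np.ones((len(d),1))])
    w=R.from_quat(c["attitude"]).apply(d); e=c["eye"]
    return e+w*((z-e[2])/w[:,2:3])
def proj(c,P,fish=False):
    p=R.from_quat(c["attitude"]).inv().apply(np.atleast_2d(P)-c["eye"])
    if fish:
        r=np.linalg.norm(p[:,:2],axis=1,keepdims=True); n=p[:,:2]/(r+1e-12)*np.arctan2(r,p[:,2:3])
    else: n=p[:,:2]/p[:,2:3]
    return n*foc(c)+[c["cx"],c["cy"]]
def down(a):   # tool pointing down, jaw (tool x) along world angle a
    return (R.from_euler("z",a)*R.from_quat([1,0,0,0])).as_quat()
def blobs(m,amin=5):
    cs,_=cv2.findContours(m.astype(np.uint8),cv2.RETR_EXTERNAL,cv2.CHAIN_APPROX_NONE)
    return [c for c in cs if cv2.contourArea(c)>=amin]
E
python3 - <<'E'
from h import *
from bench import viewer
c=viewer.get_calibration("top"); im=cv2.imread("pics/top0.png"); hsv=cv2.cvtColor(im,cv2.COLOR_BGR2HSV)
H,S,V=cv2.split(hsv)
red=((H<8)|(H>172))&(S>150)&(V>110)
for b in blobs(red,20):
    (u,v),wh,a=cv2.minAreaRect(b)
    if 340<u<520 and 180<v<310: print("red",u,v,wh,a,cast(c,(u,v),.04)[0], cv2.contourArea(b))
g=(H>50)&(H<75)&(S>150)&(V>120)
for b in blobs(g,3):
    (u,v),wh,a=cv2.minAreaRect(b)
    if 230<u<340: print("green",u,v,wh,a,cast(c,(u,v),.083)[0])
dark=(V<70)
for b in blobs(dark,400):
    e=cv2.minAreaRect(b)
    if 260<e[0][0]<330 and 190<e[0][1]<240: print("disc",cv2.fitEllipse(b),cast(c,cv2.fitEllipse(b)[0],.082)[0])
panel=(S<70)&(V>80); panel[:170]=0;panel[262:]=0;panel[:,:236]=0;panel[:,340:]=0
b=max(blobs(panel,500),key=cv2.contourArea); r=cv2.minAreaRect(b); print("panel",r,cast(c,cv2.boxPoints(r),.08))
q=[(405,203),(498,215),(495,253),(401,242)]; print("tray",cast(c,q,.012).mean(0))
cr=lambda x,y,w,h,k:cv2.resize(im[y:y+h,x:x+w],None,fx=k,fy=k,interpolation=cv2.INTER_CUBIC)
cv2.imwrite("pics/c1.png",np.hstack([cr(235,170,105,90,4),cr(410,195,90,90,4)]))
E
```

```text
red 429.889404296875 282.8407287597656 (8.278343200683594, 15.710038185119629) 41.18592834472656 [ 0.31177944 -0.18506738  0.04      ] 83.0
red 390.20587158203125 272.67645263671875 (16.463863372802734, 7.888935089111328) 59.03623962402344 [ 0.34353771 -0.07238168  0.04      ] 73.0
red 453.0 229.5 (15.0, 8.0) 90.0 [ 0.46302126 -0.25988693  0.04      ] 71.5
red 380.2352600097656 219.0587921142578 (7.375636577606201, 16.052854537963867) 77.47119140625 [ 0.49915    -0.04977231  0.04      ] 62.5
green 310.3999938964844 212.69998168945312 (2.8460497856140137, 6.640782833099365) 71.56504821777344 [0.52037715 0.15211414 0.083     ]
disc ((296.25048828125, 217.1230010986328), (31.622804641723633, 32.67166519165039), 110.81044006347656) [0.50900583 0.1925013  0.082     ]
panel ((284.9974365234375, 212.58963012695312), (79.504638671875, 65.22391510009766), 7.969610214233398) [[0.45044376 0.34984848 0.08      ]
 [0.63426903 0.32256014 0.08      ]
 [0.5959973  0.09772478 0.08      ]
 [0.41371756 0.12816937 0.08      ]]
tray [ 0.46781991 -0.25869519  0.012     ]
```

View pics/c1.png

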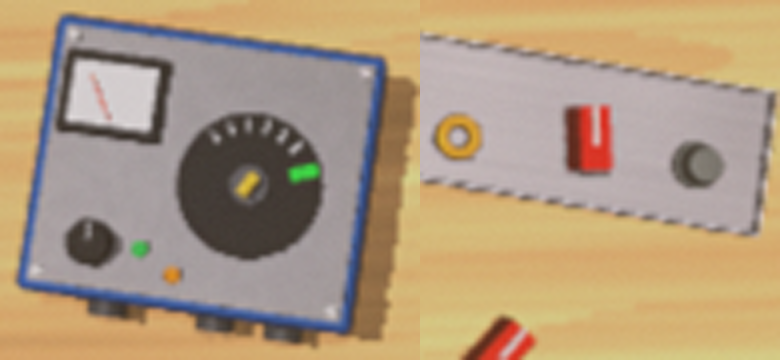

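The crop shows the box yawed about -0.16 rad. The tang appears well clockwise of the box's x, by roughly 0.6 rad, and the green bar is to the right. The tray knob's white pointer is towards +x (far), between the brass ring on the left and the grey knob on the right. Next I check wrist branches and go look from near.

```bash
python3 - <<'E'
from h import *
from bench import manip, effector, viewer
k=[.463,-.26,.2]; s=[.51,.19,.2]
for sg in (1,-1):
    for p,yaws in ((k,(0,)),(s,(0.1,-.16,-.8,-1.36,-1.6))):
        for y in yaws:
            q=manip.solve_ik(p,down(y+sg*np.pi/2)); print(sg,p[1],y,None if q is None else np.round(q,2))
E
```

```text
1 -0.26 0 [-0.04  0.33  0.61  1.91 -0.22  0.98  2.24]
1 0.19 0.1 [-0.17  0.32 -0.29  1.85  0.11  0.98  1.17]
1 0.19 -0.16 [-0.19  0.32 -0.26  1.85  0.1   0.98  0.92]
1 0.19 -0.8 [-0.28  0.31 -0.15  1.85  0.06  0.98  0.31]
1 0.19 -1.36 [-0.36  0.31 -0.06  1.86  0.02  0.98 -0.22]
1 0.19 -1.6 [-0.39  0.31 -0.02  1.86  0.01  0.97 -0.44]
-1 -0.26 0 [-0.18  0.37  0.79  1.91 -0.31  0.99 -0.82]
-1 0.19 0.1 [-0.59  0.31  0.23  1.86 -0.08  0.97 -1.8 ]
-1 0.19 -0.16 [-0.63  0.32  0.27  1.87 -0.1   0.97 -2.05]
-1 0.19 -0.8 [-1.35  0.72  1.36  1.88 -0.76  1.2  -2.09]
-1 0.19 -1.36 [ 0.53  0.67 -1.3   1.83  0.7   1.2   2.35]
-1 0.19 -1.6 [ 0.06  0.36 -0.57  1.84  0.23  1.    2.51]
```

```bash
python3 - <<'E'
from h import *
from bench import manip, effector, viewer
t=manip.current_clock()
def snap(n):
    c=viewer.get_calibration("wrist"); im=viewer.get_image("wrist"); cv2.imwrite(f"pics/{n}.png",im[:,:,::-1]); np.save(f"pics/{n}.npy",c,allow_pickle=True)
    print(n,c["eye"],c["attitude"],manip.current_tool_pos(),manip.current_clock()-t)
manip.move_pose([.505,.19,.24],down(-.16+np.pi/2)); manip.sleep(.2); snap("wbox")
manip.move_pose([.463,-.26,.2],down(np.pi/2)); manip.sleep(.2); snap("wtray")
a,b=[cv2.imread(f"pics/{n}.png") for n in("wbox","wtray")]
cv2.imwrite("pics/w2.png",cv2.resize(np.vstack([a,b]),None,fx=.75,fy=.75,interpolation=cv2.INTER_AREA))
E
```

```text
wbox [0.43007041 0.20201652 0.39940418] [0.75335843 0.64211085 0.09216769 0.10793446] [0.50478571 0.19072085 0.23994597] 2.225
wtray [ 0.38795737 -0.26004967  0.35949936] [0.69950552 0.70034471 0.10069316 0.1003504 ] [ 0.46350486 -0.25918316  0.20005748] 4.1333
```

View pics/w2.png

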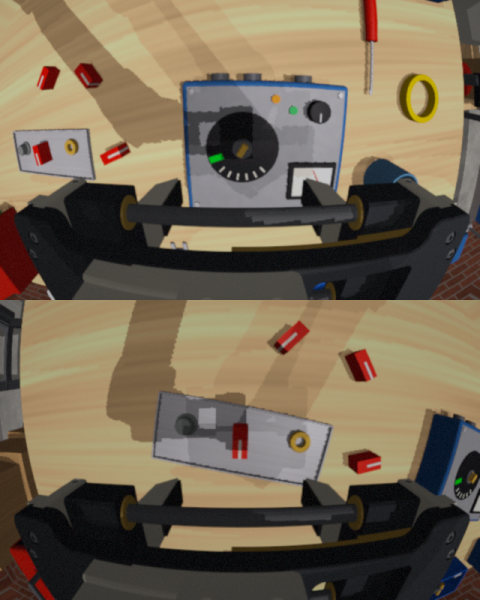

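The upper (box) view shows the dial at about (323,197) full-res with the brass tang diagonal. The lower (tray) view shows the red knob at about (320,187), its white line towards +x. Now measuring from these two images.

```bash
python3 - <<'E'
from h import *
def load(n): return np.load(f"pics/{n}.npy",allow_pickle=True).item(),cv2.imread(f"pics/{n}.png")
ang=lambda d:np.arctan2(d[1],d[0])
c,im=load("wtray"); H,S,V=cv2.split(cv2.cvtColor(im,cv2.COLOR_BGR2HSV))
red=((H<8)|(H>172))&(S>130)&(V>60); red[:,:280]=0; red[:,360:]=0; red[240:]=0;red[:140]=0
b=max(blobs(red,50),key=cv2.contourArea); x,y,w,h=cv2.boundingRect(b); print("knob px",x,y,w,h)
m=np.zeros(red.shape,np.uint8); cv2.drawContours(m,[b],-1,1,-1)
rows=[(r,np.flatnonzero(m[r])[[0,-1]]+[-.5,.5]) for r in range(y,y+h)]
top=rows[h//2+3:-2]     # rows of the upper face
L=cast(c,[(e[0],r) for r,e in top],.041,True); Rr=cast(c,[(e[1],r) for r,e in top],.041,True)
for E in (L,Rr): print("edge y",np.round(E[[0,-1]],4).tolist(), "yaw",np.arctan(np.polyfit(E[:,0],E[:,1],1)[0]))
print("width",(L-Rr)[:,1].mean(),"far end top",cast(c,(x+w/2,y+h-.5),.041,True)[0],"near base",cast(c,(x+w/2,y-.5),.003,True)[0])
wh=(m>0)&(S<90)&(V>110); v,u=np.nonzero(wh); print("white",u.min(),u.max(),v.min(),v.max()); P=cast(c,np.c_[u,v],.041,True); print(P.mean(0),"yaw",np.arctan(np.polyfit(P[:,0],P[:,1],1)[0]),"x",P[:,0].min(),P[:,0].max())
c2,im2=load("wbox"); H,S,V=cv2.split(cv2.cvtColor(im2,cv2.COLOR_BGR2HSV))
g=(H>50)&(H<75)&(S>150)&(V>90); g[:,:260]=0;g[:,340:]=0
G=cast(c2,np.mean([p[0] for p in max(blobs(g,5),key=cv2.contourArea)],0),.082,True)[0]
disc=cv2.morphologyEx(((V<75)&(S<110)).astype(np.uint8),cv2.MORPH_OPEN,np.ones((5,5))); disc[250:]=0;disc[:,:240]=0;disc[:,400:]=0; disc[:130]=0
b=max(blobs(disc,300),key=cv2.contourArea); hull=cv2.convexHull(b)[:,0]; P=cast(c2,b[:,0],.082,True); (e,ax,_)=cv2.fitEllipse((P[:,:2]*1e4).astype(np.float32)); print("disc",np.array(e)/1e4,np.array(ax)/1e4)
br=(H>12)&(H<32)&(S>90); br[:185]=0;br[215:]=0;br[:,:300]=0;br[:,350:]=0
b=max(blobs(br,5),key=cv2.contourArea); v,u=np.nonzero(br); P=cast(c2,np.c_[u,v],.098,True); mu=P.mean(0); w,vv=np.linalg.eigh(np.cov(P[:,:2].T)); print("tang",mu,"len",4*w**.5,"ang",ang(vv[:,1]*np.sign(vv[0,1])),len(u))
print("green",G,"dir from tang",ang(G[:2]-mu[:2]),np.linalg.norm(G[:2]-mu[:2]))
cr=lambda i,x,y,w,h,k:cv2.resize(i[y:y+h,x:x+w],None,fx=k,fy=k,interpolation=cv2.INTER_CUBIC)
cv2.imwrite("pics/c2.png",np.hstack([cr(im2,235,90,240,190,2),cr(im,255,130,95,95,4)]))
E
```

```text
knob px 310 164 20 48
edge y [[0.4656, -0.2733, 0.041], [0.4856, -0.2735, 0.041]] yaw -0.009822223847252011
edge y [[0.4656, -0.2521, 0.041], [0.4855, -0.253, 0.041]] yaw -0.009689046922852008
width -0.020723003886811392 far end top [ 0.48837333 -0.26215372  0.041     ] near base [ 0.44199269 -0.26237769  0.003     ]Traceback (most recent call last):
  File "<stdin>", line 13, in <module>
    return umr_minimum(a, axis, None, out, keepdims, initial, where)
ValueError: zero-size array to reduction operation minimum which has no identity
```

```bash
python3 - <<'E'
from h import *
def load(n): return np.load(f"pics/{n}.npy",allow_pickle=True).item(),cv2.imread(f"pics/{n}.png")
ang=lambda d:np.arctan2(d[1],d[0])
c,im=load("wtray"); H,S,V=cv2.split(cv2.cvtColor(im,cv2.COLOR_BGR2HSV))
gr=(S<60)&(V<95); gr[:140]=0;gr[215:]=0;gr[:,:215]=0;gr[:,:]&=(np.arange(640)<290)
br=(H>12)&(H<32)&(S>120); br[:165]=0;br[210:]=0;br[:,:380]=0;br[:,420:]=0
print("ring px",cv2.boundingRect(br.astype(np.uint8)))
for n,m,z in(("grey",gr,.029),("ring",br,.017)):
    for b in blobs(m,60): e=cv2.minEnclosingCircle(b); print(n,e,cast(c,e[0],z,True)[0])
c2,im2=load("wbox"); H,S,V=cv2.split(cv2.cvtColor(im2,cv2.COLOR_BGR2HSV))
g=(H>50)&(H<75)&(S>150)&(V>90); g[:,:260]=0;g[:,340:]=0
G=cast(c2,np.mean([p[0] for p in max(blobs(g,5),key=cv2.contourArea)],0),.082,True)[0]
disc=cv2.morphologyEx(((V<75)&(S<110)).astype(np.uint8),cv2.MORPH_OPEN,np.ones((5,5))); disc[250:]=0;disc[:,:260]=0;disc[:,385:]=0; disc[:130]=0
for b in blobs(disc,300):
    P=cast(c2,b[:,0],.082,True); e,ax,_=cv2.fitEllipse((P[:,:2]*1e4).astype(np.float32)); print("disc",np.array(e)/1e4,np.array(ax)/1e4)
br=(H>12)&(H<32)&(S>90); br[:180]=0;br[220:]=0;br[:,:300]=0;br[:,350:]=0
v,u=np.nonzero(br); P=cast(c2,np.c_[u,v],.097,True); mu=P.mean(0); w,vv=np.linalg.eigh(np.cov(P[:,:2].T)); d=vv[:,1]*np.sign(vv[0,1]); print("tang",mu,"len",3.46*w**.5,"ang",ang(d),len(u))
print("green",G,"dir from tang",ang(G[:2]-mu[:2]),np.linalg.norm(G[:2]-mu[:2]))
cr=lambda i,x,y,w,h,k:cv2.resize(i[y:y+h,x:x+w],None,fx=k,fy=k,interpolation=cv2.INTER_CUBIC)
cv2.imwrite("pics/c2.png",np.hstack([cr(im2,235,90,240,190,2),cr(im,255,130,75,95,4)]))
E
```

```text
ring px (386, 175, 27, 28)
grey ((262.8427734375, 167.5974884033203), 30.874731063842773) [ 0.44209853 -0.32464508  0.029     ]
ring ((399.0409851074219, 188.3688507080078), 13.966337203979492) [ 0.46789181 -0.17073181  0.017     ]
disc [0.49291357 0.15212854] [0.02041781 0.03892844]
disc [0.52074995 0.19919515] [0.06933741 0.10024562]
disc [0.48896616 0.17416187] [0.06936998 0.10008   ]
tang [0.51165428 0.189266   0.097     ] len [0.01495257 0.02314686] ang -0.6123810620624317 212
green [0.52205652 0.14974647 0.082     ] dir from tang -1.3134168225026108 0.040865636448399884
```

```bash
sleep 1
```

```text
(no output)
```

View pics/c2.png

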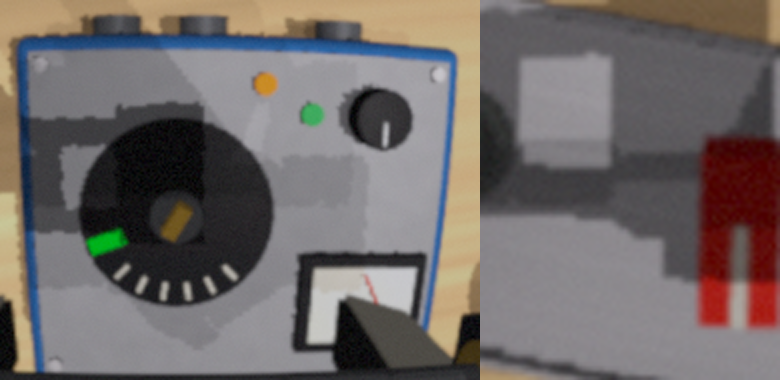

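```bash
python3 - <<'E'
from h import *
c=np.load("pics/wbox.npy",allow_pickle=True).item()
f=lambda p,z:cast(c,np.array(p)/2+[235,90],z,True)
ang=lambda d:np.arctan2(d[...,1],d[...,0])
sc=f([(40,63),(438,74),(54,365)],.081); print("screws",sc, "yaw from y",ang(sc[1]-sc[0])-np.pi/2,"from x",ang(sc[2]-sc[0]),np.linalg.norm(sc[1]-sc[0]),np.linalg.norm(sc[2]-sc[0]))
# disc limits
d=f([(80,212),(273,212),(176,118),(176,305)],.082); D=np.array([(d[2,0]+d[3,0])/2,(d[0,1]+d[1,1])/2]); print("disc",D, d[3,0]-d[2,0],d[1,1]-d[0,1])
T=f([(160,230),(178,243),(194,213),(178,202)],.098); print("tang",T.mean(0)[:2],[np.linalg.norm(T[i]-T[i-1]) for i in range(4)],ang(T[1]-T[2]),ang(T[0]-T[3]))
col=f([(176,217)],.086); print("collar",col)
G=f([(88,248),(125,237)],.082); print("green axis",ang(G[0]-G[1]),"dirs",ang(G-np.r_[D,0]),np.linalg.norm((G-np.r_[D,.082]),axis=1))
tk=f([(122,271),(142,283),(164,291),(187,291),(209,286),(230,272)],.082); print("ticks",ang(tk-np.r_[D,0]))
from bench import viewer
t=viewer.get_calibration("top"); fp=lambda p,z:cast(t,np.array(p)/4+[235,170],z)
print("top cam: disc",fp([(250,186)],.082),"tang",fp([(249,184)],.098),"box corners");q=fp([(62,17),(384,62),(347,330),(22,285)],.08);print(q,q.mean(0),ang(q[0]-q[1])-np.pi/2,ang(q[3]-q[2])-np.pi/2,ang(q[0]-q[3]),ang(q[1]-q[2]))
E
```

```text
screws [[0.42228761 0.13321093 0.081     ]
 [0.45765942 0.34203919 0.081     ]
 [0.59248513 0.10416658 0.081     ]] yaw from y -0.16778975025157505 from x -0.16902265169631733 0.21180274983587563 0.1726579654457442
disc [0.51363022 0.19018105] 0.10194073471066933 0.10171430377734036
tang [0.51308924 0.1903891 ] [np.float64(0.017206622073435665), np.float64(0.011455043336063892), np.float64(0.01773732035560846), np.float64(0.009867453141226418)] -0.6285629362531489 -0.7164889356488655
collar [[0.51352823 0.18960256 0.086     ]]
green axis -1.4315755533849954 dirs [-1.3653656  -1.31919336] [0.0516495  0.03047117]
ticks [-0.91960905 -0.62127946 -0.32290711 -0.03211089  0.25257679  0.57411656]
top cam: disc [[0.51067405 0.18892737 0.082     ]] tang [[0.51110975 0.18832417 0.098     ]] box corners
[[0.63578049 0.32154169 0.08      ]
 [0.59670113 0.09167742 0.08      ]
 [0.40771568 0.1229656  0.08      ]
 [0.44521473 0.35160561 0.08      ]] [0.521353   0.22194758 0.08      ] -0.16840044664371145 -0.16256185692488256 -0.1564717483692947 -0.16407042158753413
```

```bash
python3 - <<'E'
from h import *
from bench import viewer
c=np.load("pics/wtray.npy",allow_pickle=True).item(); im=cv2.imread("pics/wtray.png")
print("grey wrist",cast(c,[(248,167)],.029,True)); t=viewer.get_calibration("top")
print("top grey",cast(t,[(479.25,236.5)],.029),"ring",cast(t,[(419.5,229)],.017),"knob top",cast(t,[(410+(592-420)/4,195+138/4)],.041))
cv2.imwrite("pics/c3.png",cv2.resize(im[120:240,200:440],None,fx=3,fy=3,interpolation=cv2.INTER_CUBIC)*1)
E
```

```text
grey wrist [[ 0.44115742 -0.34137425  0.029     ]]
top grey [[ 0.44071762 -0.3386754   0.029     ]] ring [[ 0.46757708 -0.1679704   0.017     ]] knob top [[ 0.46300305 -0.25957916  0.041     ]]
```

View pics/c3.png

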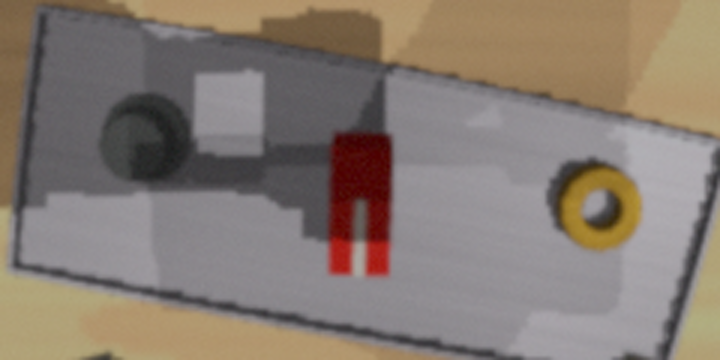

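The grey knob is at (.441,-.340), so a centred open finger would clear it by only about 1 mm. I grip 5 mm ahead on the knob's pointer half for more clearance.

```bash
cat >> h.py <<'E'
D=.005  # grip point ahead of the knob axis along knob x
def tcp(axis,under,yaw,hg=.026,d=None):
    d=D if d is None else d
    return [axis[0]+d*np.cos(yaw),axis[1]+d*np.sin(yaw),under+hg-.0188]
E
python3 - <<'E'
from h import *
from bench import manip, effector, viewer
k=np.array([.4652,-.2625]); y=-.01; o=down(y+np.pi/2)
p=tcp(k,.003,y); print(manip.current_clock(),manip.current_force())
manip.servo_line([p[0],p[1],.09],o,vel=.2); manip.servo_line(p,o,vel=.1)
print(manip.current_tool_pos(),p,manip.current_force())
effector.close(f_grip=35); print("gap",manip.current_finger_gap(),manip.current_force(),manip.current_wrist_torque())
manip.servo_line([p[0],p[1],.15],o,vel=.15); manip.sleep(.2)
c=viewer.get_calibration("wrist"); np.save("pics/wh.npy",c,allow_pickle=True); im=viewer.get_image("wrist")[:,:,::-1]; cv2.imwrite("pics/wh.png",im)
print("gap",manip.current_finger_gap(),manip.current_tool_pos(),manip.current_clock(),manip.current_force())
cv2.imwrite("pics/c4.png",cv2.resize(im[130:350,180:460],None,fx=2,fy=2))
E
```

```text
4.2333 [-0.39566249  0.95127317 -0.23963807]
[ 0.47073117 -0.26284462  0.01073028] [np.float64(0.4701997500020833), np.float64(-0.2625499991666708), 0.010199999999999997] [ 0.00454748 -0.06692332 -0.44176896]
gap 0.022140440300780564 [ 0.08099096 -0.51458317  0.26060933] [ 0.02311368 -0.00992497 -0.03356593]
gap 0.02184719345196541 [ 0.46972337 -0.26231155  0.14917731] 8.3 [-0.37948099 -0.37023259  0.11240941]
```

View pics/c4.png

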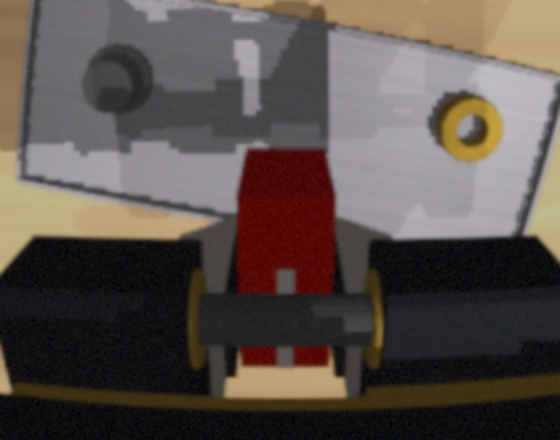

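Knob held squarely (gap 21.8 mm), tray neighbours untouched. I compute its place in the hand through the same camera.

```bash
python3 - <<'E'
from h import *
c=np.load("pics/wh.npy",allow_pickle=True).item(); t=np.array([0.46972337,-0.26231155,0.14917731])
f=lambda p,z:cast(c,np.array(p)/2+[180,130],z,True)[0]
b=t[2]-.0072; tp=b+.038
print("far top edge x",f((287,365),tp)-t,"near base x",f((285,149),b)-t,"near top edge",f((285,196),tp)-t,"white start",f((285,270),tp)-t)
print("y edges far",f((242,355),tp)-t,f((329,355),tp)-t,"base near",f((246,150),b)-t,f((324,150),b)-t)
E
```

```text
far top edge x [ 0.01821665 -0.00038273  0.0308    ] near base x [-0.02740982 -0.0003466  -0.0072    ] near top edge [-0.02754363 -0.00042039  0.0308    ] white start [-0.00913884 -0.00060876  0.0308    ]
y edges far [ 0.01504492 -0.01159494  0.0308    ] [0.01530142 0.01013818 0.0308    ] base near [-0.02723778 -0.01128512 -0.0072    ] [-0.02699927  0.01058876 -0.0072    ]
```

```bash
cat >> h.py <<'E'
SH=np.array([.5133,.1904]); YB=-.167; D=.0046
E
python3 - <<'E'
from h import *
from bench import manip
s=manip.sleep
def pose(u,y): return tcp(SH,u,y),down(y+np.pi/2)
p,o=pose(.14,YB); print(manip.current_clock())
manip.move_pose([p[0],p[1],.16],o); print(manip.current_clock())
p,o=pose(.101,YB); manip.servo_line(p,o,vel=.08); s(.2); f0=np.mean([manip.current_force() for _ in range(5)],0); t0=manip.current_wrist_torque()
print("pre",manip.current_clock(),f0,np.array(manip.current_tool_pos())-p)
u=.101
for i in range(20):
    u-=.0005; p,o=pose(u,YB); manip.servo_line(p,o,vel=.02); s(.05); f=manip.current_force()-f0
    if f[2]>1 or i%4==0: print(round(u,4),f.round(2),manip.current_tool_pos()[2]-.0072,round(manip.current_clock(),2))
    if f[2]>4: break
E
```

```text
8.3
9.9667
pre 10.9667 [-0.35619298  0.58401144 -0.80377606] [0.00046881 0.00022004 0.00062901]
0.1005 [ 1.25 -1.53  0.26] 0.1006289955238372 11.27
0.0985 [ 0.97 -0.51  0.61] 0.09848839196295077 12.47
0.0975 [-1.59 -0.68  4.25] 0.09777471701973954 13.07
```

Contact is at underside ≈ 0.0978, matching the tang top (0.098). Now the slow turn clockwise with light press.

```bash
cat > turn.py <<'E'
from h import *
from bench import manip
import sys
f0=np.array([-.36,.58,-.8])
def go(u,y,sh=SH,vel=.02): manip.servo_line(tcp(sh,u,y),down(y+np.pi/2),vel=vel)
def rd():
    F=[]
    for _ in range(4): F.append(manip.current_force()); manip.sleep(.02)
    t=np.array(manip.current_tool_pos()); return np.mean(F,0)-f0,t
E
python3 - <<'E'
from turn import *
u,y=.0973,YB; go(u,y); hist=0
for i in range(40):
    f,t=rd(); z=t[2]-.0072
    print(round(u,4),round(y-YB,3),f.round(1),round(z,4),np.round(manip.current_wrist_torque(),2),round(manip.current_clock(),2))
    if f[2]>16 or np.hypot(*f[:2])>15 or z<.0955: break
    if f[2]<3: u-=.0005
    else:
        if f[2]>9: u+=.0004
        y-=.035
    if y-YB<-.75: break
    go(u,y)
E
```

```text
0.0973 0.0 [-1.5 -1.7  5.9] 0.0977 [-0.13  0.43 -0.04] 13.38
0.0973 -0.035 [-0.8 -1.4  6.3] 0.0977 [-0.13  0.25 -0.04] 13.7
0.0973 -0.07 [-0.5 -0.6  5.9] 0.0977 [-0.03  0.12 -0.01] 14.02
0.0973 -0.105 [ 0.6 -0.6  5.8] 0.0976 [-0.    0.08  0.02] 14.33
0.0973 -0.14 [ 1.1 -0.5  6.1] 0.0976 [-0.   -0.06  0.03] 14.65
0.0973 -0.175 [ 1.6 -0.2  5.8] 0.0975 [ 0.1  -0.22  0.04] 14.97
0.0973 -0.21 [ 1.4 -0.1  6.2] 0.0974 [ 0.01 -0.26  0.01] 15.28
0.0973 -0.245 [ 1.8 -0.4  5.4] 0.0973 [ 0.06 -0.23  0.04] 15.6
0.0973 -0.28 [ 1.1 -0.6  5. ] 0.0972 [ 0.05 -0.24  0.03] 15.92
0.0973 -0.315 [ 1.2 -0.2  3.7] 0.0971 [ 0.12 -0.2  -0.02] 16.23
0.0973 -0.35 [ 0.9 -0.4  2.2] 0.097 [ 0.04 -0.2  -0.  ] 16.55
0.0968 -0.35 [ 1.3 -0.5 -0.4] 0.0964 [ 0.07 -0.28 -0.04] 16.87
0.0963 -0.35 [ 0.4 -0.7  1.2] 0.0962 [-0.05  0.04 -0.1 ] 17.18
0.0958 -0.35 [-0.4 -1.   2.8] 0.0958 [-0.1   0.21 -0.08] 17.5
0.0953 -0.35 [-0.7 -1.6  4. ] 0.0954 [-0.33  0.34 -0.07] 17.82
```

```bash
python3 - <<'E'
from turn import *
u,y=.0953,YB-.35
for i in range(45):
    f,t=rd(); z=t[2]-.0072
    if i%2==0 or f[2]>8: print(round(u,4),round(y-YB,3),f.round(1),round(z,4),np.round(manip.current_wrist_torque(),2),round(manip.current_clock(),2))
    if f[2]>18 or np.hypot(*f[:2])>15 or z<.0864: break
    if f[2]<4.5: u-=.001
    elif y-YB>-.6: y-=.025
    else: break
    go(u,y)
print(f,t,u,y-YB)
E
```

```text
0.0953 -0.35 [-1.3 -1.3  4.9] 0.0954 [-0.3   0.3  -0.06] 17.88
0.0943 -0.375 [-0.4 -2.5  2.9] 0.0941 [-0.47  0.12 -0.06] 18.52
0.0923 -0.375 [-0.5 -3.2  5.4] 0.0924 [-0.65  0.21 -0.08] 19.15
0.0923 -0.425 [-0.1 -3.2  1.4] 0.092 [-0.66  0.05 -0.01] 19.78
0.0903 -0.425 [-1.  -3.2  1.2] 0.0902 [-0.69  0.24  0.02] 20.42
0.0883 -0.425 [-1.6 -4.   2.8] 0.0882 [-0.69  0.41 -0.02] 21.05
0.0863 -0.425 [-1.8 -4.   3. ] 0.0862 [-0.84  0.52 -0.07] 21.68
[-1.80477729 -4.02983793  3.01110902] [0.51704096 0.18772919 0.09340991] 0.08629999999999999 -0.42500000000000004
```

```bash
python3 - <<'E'
from turn import *
sh=SH+[-.0002,-.0004]; u,y=.0863,YB-.425
for i in range(6):
    go(u,y,sh); f,t=rd(); print(round(u,4),f.round(1),round(t[2]-.0072,4),round(manip.current_clock(),2))
    if f[2]>8: break
    u-=.0004
u+=.0003 if f[2]>8 else 0
for i in range(10):
    y-=.08; y=max(y,YB-1.2); go(u,y,sh); f,t=rd(); tz=manip.current_wrist_torque()
    print(round(y-YB,3),f.round(1),round(t[2]-.0072,4),np.round(tz,2),round(manip.current_clock(),2))
    if np.hypot(*f[:2])>14 or abs(f[2])>15 or y<=YB-1.2: break
    sh=sh+np.clip(f[:2]*5e-5,-.0003,.0003)
print(sh-SH,u)
E
```

```text
0.0863 [-1.  -3.   1.5] 0.0863 22.0
0.0859 [-1.5 -2.8  2.7] 0.0861 22.32
0.0855 [-2.1 -2.9  6.1] 0.0859 22.63
0.0851 [-3.3 -3.2  9.6] 0.0859 22.95
-0.505 [-1.3 -2.3  6. ] 0.0859 [-0.4   0.42 -0.07] 23.27
-0.585 [-1.5 -2.4  6.6] 0.0859 [-0.51  0.39 -0.01] 23.58
-0.665 [-1.5 -2.9  7. ] 0.0859 [-0.61  0.46  0.07] 23.9
-0.745 [-1.1 -3.1  7. ] 0.0859 [-0.58  0.45  0.03] 24.22
-0.825 [-1.3 -3.   7.1] 0.0859 [-0.54  0.49  0.03] 24.53
-0.905 [-0.9 -2.7  6.2] 0.0859 [-0.56  0.39  0.04] 24.85
-0.985 [-1.  -2.3  6.2] 0.0859 [-0.52  0.43  0.12] 25.17
-1.065 [-1.4 -2.4  6.5] 0.0859 [-0.46  0.42  0.  ] 25.48
-1.145 [-1.3 -2.1  6.1] 0.0859 [-0.42  0.49  0.05] 25.8
-1.2 [-1.4 -2.   6.5] 0.0859 [-0.41  0.44  0.05] 26.12
[-0.00076209 -0.00156054] 0.0854
```

Home at 0.0859 and turned to -1.2 rad. Unload, release, rise and check.

```bash
python3 - <<'E'
from turn import *
from bench import effector, viewer
sh=SH+[-.00076,-.00156]; y=YB-1.2
go(.0858,y,sh); f,t=rd(); print("before release",f.round(1),t,manip.current_clock())
effector.open_jaws(); print(manip.current_finger_gap(),manip.current_force()-f0)
p=tcp(sh,.0858,y); manip.servo_line([p[0],p[1],.16],None,vel=.08); 
manip.move_pose([.505,.19,.26],down(YB+np.pi/2)); manip.sleep(.2)
c=viewer.get_calibration("wrist"); np.save("pics/wf.npy",c,allow_pickle=True); im=viewer.get_image("wrist")[:,:,::-1]; cv2.imwrite("pics/wf.png",im)
x,yy=proj(c,[*SH,.1],True)[0].astype(int); print(x,yy,manip.current_clock(),manip.current_tool_pos())
cv2.imwrite("pics/c5.png",cv2.resize(im[yy-60:yy+60,x-80:x+80],None,fx=4,fy=4,interpolation=cv2.INTER_CUBIC))
cv2.imwrite("pics/tf.png",viewer.get_image("top")[:,:,::-1])
E
```

```text
before release [ 0.3 -0.4  2.7] [0.51404822 0.18498264 0.09315765] 26.4333
0.09168923769090923 [ 0.65083018 -0.64300538  0.28718957]
324 196 29.8917 [0.50473847 0.18992684 0.25941564]
```

View pics/c5.png

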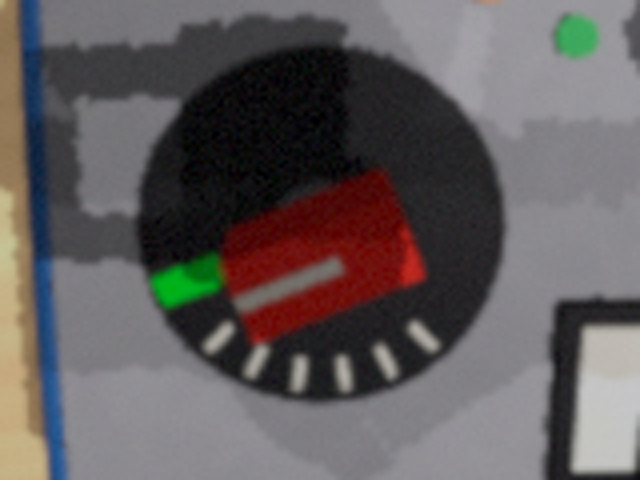

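The picture shows the knob down on the dial, its pointer end at the green bar, parallel to it. I measure the angle.

```bash
python3 - <<'E'
from h import *
c=np.load("pics/wf.npy",allow_pickle=True).item(); im=cv2.imread("pics/wf.png")
f=lambda p,z:cast(c,np.array(p)/4+[244,136],z,True); ang=lambda d:np.arctan2(d[1],d[0])
W=f([(342,266),(238,304)],.124); print("white yaw",ang(W[1]-W[0]),"rel",ang(W[1]-W[0])-YB, W[:, :2])
for z in(.124,.136): E=f([(427,280),(258,345)],z); print("edge len z",z,np.linalg.norm(E[1]-E[0]),"rel yaw",ang(E[1]-E[0])-YB)
T=f([(427,280),(258,345),(221,232)],.124); print("knob ctr",(T[0]+T[2])[:2]/2,"width",np.linalg.norm(T[1]-T[2]))
# white mask fit
H,S,V=cv2.split(cv2.cvtColor(im,cv2.COLOR_BGR2HSV)); m=(S<60)&(V>75); m[:197]=0;m[215:]=0;m[:,:303]=0;m[:,333:]=0
m&=cv2.dilate((((H<8)|(H>172))&(S>130)).astype(np.uint8),np.ones((5,5)))>0
b=max(blobs(m,4),key=cv2.contourArea); P=cast(c,b[:,0],.124,True); l=cv2.fitLine((P[:,:2]*1e3).astype(np.float32),cv2.DIST_L2,0,.01,.01).ravel(); a=np.arctan(l[1]/l[0]); print("white fit rel",a-YB,a,len(b),cv2.boundingRect(b))
# green axis
D=f([(140,222),(504,222),(320,45),(320,400)],.082); ct=np.array([(D[2,0]+D[3,0])/2,(D[0,1]+D[1,1])/2]); g=f([(190,280)],.082)[0]
print("disc",ct,"green dir rel",ang(g[:2]-ct)-YB)
E
```

```text
white yaw -1.3752083098973744 rel -1.2082083098973744 [[0.51349982 0.19483044]
 [0.51888803 0.16763383]]
edge len z 0.124 0.045573628747690026 rel yaw -1.1872192468141407
edge len z 0.136 0.04371872481662001 rel yaw -1.1872192468141394
knob ctr [0.51027591 0.19101435] width 0.030673742987283724
white fit rel -1.1681936 -1.3351935 53 (303, 201, 26, 13)
disc [0.51363522 0.19045735] green dir rel -1.1922337339200924
```

```bash
python3 -c "
import cv2
im=cv2.imread('pics/tf.png'); import numpy as np
cv2.imwrite('pics/c6.png',np.hstack([cv2.resize(im[170:270,235:345],None,fx=4,fy=4),cv2.resize(im[190:290,400:490],None,fx=4,fy=4)]))"
```

```text
(no output)
```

View pics/c6.png

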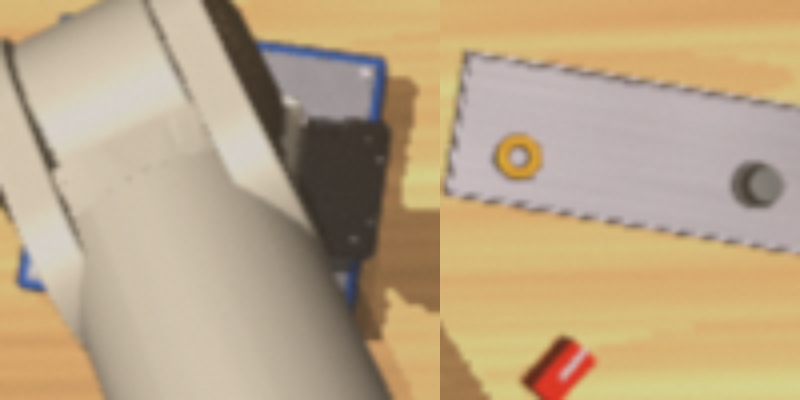

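```bash
python3 -c "
from bench import manip
print(manip.current_force(),manip.current_clock()); manip.hand_in()"
```

```text
[ 0.49142515  0.49374358 -0.07270336] 29.9417
the job is handed in; nothing more can be done
```

The red knob from the tray is on the selector shaft, fully home, with its pointer at the green mark. I released it and handed the job in at about 30 s of the 72 s allowed.

**Pick-up:** I took the red knob from the tray, the look-alike farthest to the robot's right. I gripped it about 5 mm ahead of its axis so the open finger cleared the grey knob.

**Fit:** I rested it on the tang with its pointer towards the far side of the box. The underside met the tang at 97.8 mm; the tang top is given as 98 mm. I then turned it clockwise under a light press, and it began to drop 0.35 rad round. It came to rest at 85.9 mm; the seat is at 86 mm. The highest press I read was about 10 N, and the sideways force was under 5 N.

**Last checks:**
- **Pointer angle:** three wrist-camera readings gave -1.21, -1.19 and -1.17 rad from the box's x. The green bar itself measured -1.19, and the target is -1.20. The -1.17 came from a coarse fit to the white line.
- **Knob height:** its top edge measured 45.6 mm at the fully seated height (46 mm expected), which agrees with it being home.
- **Knob outline:** one rough measure of its width read 31 mm, not 22 mm, and put the centre about 3 mm off. The corner I used for it was probably a lower corner of the knob's side, so I discarded it.
- **Other things:** in the final top view the ring, the grey knob and one of the loose red knobs looked unmoved. The arm hid the box from that camera, and I did not look at the rest of the bench again.

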